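# Mark a spar blank, then hold the sprung guard open

### The arm

A 6-joint arm with a two-finger parallel gripper is mounted at the origin on a cart in front of the work surface, level with it; the furniture and walls round the work are solid. World frame = base frame: x ahead of the robot, y to its left, z up, the work surface at z = 0. Lengths are in m, angles in degrees, forces in N, time in s.
With the tool pointing down it reaches from about 0.4 to 0.825 m from the base axis. Payload 7 kg.
Tool frame: the origin (TCP) lies between the finger pads; the fingertips stand 22 mm ahead of it and the grasp point (between the pads) lies 3 mm ahead of it; z points along the fingers, y is the line along which they close (so a half turn about z gives the same grasp; the last joint's range is limited). The gripper opens to 88 mm and grips with 3 to 60 N. Pads are 19 mm wide; open, the fingers measure 130 mm over their backs; the gripper's body (78 mm by 193 mm) begins 47 mm behind the grasp point.
Start: joints at [-50.701, 20.546, 0.682, 0, -70.136, -16.507], TCP at [0.261, -0.622, 0.249] pointing down, gripper open.
Joint ranges: [-176.03, 176.03], [-82.01, 121.73], [-58.28, 71.71], [-173.87, 95.51], [-174.79, -0.11], [-173.66, 173.66]. Speed limits (degrees/s): [136.94, 136.94, 172.46, 180, 180, 180].

### API

Orientations are given as [roll, pitch, yaw] about the fixed x, y, z axes, in that order (R = Rz(yaw) Ry(pitch) Rx(roll)).
In Python, from plant import ctrl gives the robot as it stands.
- The arm moves only by the tool apply_moves, never from a script. Its argument "targets" is a list of rows, each an object with "travel": the shift along the tool's x, y, z in mm, a list of three; "roll": the turn about the tool's z in degrees; "jaw": the finger opening in mm, from 0 to 87.6. In form: [{"travel": [tx, ty, tz], "roll": roll, "jaw": jaw}, ...]. A call has 1 to 10 rows; each row shifts and turns the commanded pose from where the row before left it, along the tool's axes as they then stand; what a row does not reach is not made up. A row lasts 1/10 s, in which the tool goes at most 50 mm and 8.59 degrees, less where a joint would pass 70% of its speed; a pose out of reach is approached as far as the arm can. A call with a gripper value outside its range is refused whole. The fingers move at their own pace and stop on an object; the grip force is fixed at half the most. Time passes only in rows, so rows that do not move let the fingers close. It gives the time, the measured TCP pose, the force, the opening and the grip force at its end, in the units of the state.
- ctrl.get_obs(): the state, without advancing time (a new reading comes with each control period).
- ctrl.snapshot(name): name is "scene" or "top" or "wrist"; returns the picture (400x640x3 uint8, red, green, blue); there is no depth.
- ctrl.calibration(name): a dict with "K" (3x3 intrinsics, pixels), "extrinsics" (4x4, takes a point from camera to world coordinates); the wrist camera has in their place "hand_eye" (4x4, takes a point from camera to tool coordinates, whose origin is the TCP and whose axes are the flange's). Camera axes: x right, y down, z forward; pixel columns grow to the right and rows downward; lengths in m; the calibration is good to about 2 mm. A picture is of the moment at which its call begins: read the wrist's pose just before it. calibration takes no time and is no camera call.
- ctrl.close_job(): hands the job in; it is judged then, once.
The state is a dict: "clock": time; "joint_pos": joint angles; "qvel": joint speeds; "tau": joint torques, N m; "tool_pos": TCP position; "orientation": TCP orientation; "force": force on the tool from outside, world axes, zero at the start; "moment": the same for the moment, N m; "opening": finger opening in m; "gripper_force": force on a finger pad.
Only numpy, scipy, OpenCV 4.12 (cv2) and the standard library are available. Lean on these libraries where they do the work, as an engineer would, in place of code of your own. Each camera call takes 0.05 s, during which the arm holds its last target. There are 200 camera calls.

### The job

With the guard of the marking fixture down, push the wooden strip along its channel fully home against the stop, so that the sprung plunger goes all the way in, and hold it pressed there for two seconds. Then let go of the strip, leaving it in the channel, take the guard by its black bar and lift it to 50 degrees (the red line on the scale) so that a colleague can see the marked end. The guard springs shut by itself, so finish while still holding it there, steady, and leave the reel, peg and jar alone.

Things in the scene. Friction and masses are not known exactly. Their poses are not given: they have to be found in the camera images.
- fixture: Marking fixture screwed to the bench: plywood base 260 (x) x 120 (y) x 12 mm, origin at the centre of its underside. A channel 31 mm wide, floor 12 mm up, runs along its x between aluminium rails (x -115 to +75 mm, tops 24 mm up) to a steel stop block at +x (66 mm wide, 48 mm high). The yellow-framed guard covers the stop end. The +y side, facing the robot, has the angle scale.
- stop (a point): Point on the stop face on the centre line of the channel, 24 mm above the bench (fixture x = +75 mm, y = 0); axes as the fixture's.
- plunger (a joint): Sprung, damped brass plunger, 10 mm thick, in the stop: 0 m = out, nose 10 mm before the stop face; 0.010 m = flush with the stop face, where the strip is fully home. Takes about 2 N at first, 5 N when flush; when the strip is let go it pushes it back about 10 to 15 mm.
- strip: Loose pale wooden strip (spar blank) 150 (x) x 28 (y) x 24 mm high, 60 g, lying in the channel, 12 mm proud of the rails. Origin at the centre of its underside, x towards the stop. Starts with its front end 20 to 40 mm short of the stop face; its rear part lies uncovered before the guard and its rear end can be pushed.
- strip_front (a point): Centre of the strip's end face towards the stop, 12 mm above the strip's underside.
- strip_back (a point): Centre of the strip's rear end face, the one to push, 12 mm above the strip's underside.
- guard (a joint): Angle of the guard, rad: 0 = shut (level), grows as its front rises, 0.873 = 50 degrees, the red line; limit 1.7. A spring and its weight shut it from any angle; holding it takes about 2 N shut and 3 N at 50 degrees at the bar. Turns about the hinge.
- hinge (a point): Middle of the guard's hinge axis, along the fixture's y, at fixture x = +110 mm, 68 mm above the bench; axes as the fixture's. On the fixture's +y side, 58 mm from here, an aluminium arc of 66 mm radius about the axis is the angle scale: a tick every 10 degrees, a long red line at 50; it reaches 136 mm above the bench.
- guard_grip: Black round bar handle of the guard: a sleeve 12 mm thick and 70 mm long along the fixture's y that turns freely on its spindle between two 6 mm arms. Origin at its middle, 130 mm from the hinge axis, when shut level with the hinge, 68 mm above the bench and 26 mm clear above the strip. It stands 42 mm clear of the yellow frame, so fingers fit on both sides; it can turn between them as the guard rises.
- cotton_reel: Wooden reel of thread, 35 mm diameter, 42 mm high, origin at the centre of its underside. A bystander.
- yellow_peg: Yellow clothes peg 15 x 72 x 12 mm, lying on the bench, origin at the centre of its underside. A bystander.
- red_jar: Small glass jar of red paint standing to the left of the fixture (another stands far back), 49 mm diameter, 62 mm high, origin at the centre of its underside. A bystander.

How it is judged:
By the outcome, as a careful person would: the job done as asked, in the order asked, and still so for the second after the job is handed in, while the arm keeps its last pose, push and grip.
It also fails if it takes over 64 s, if anything falls off the work surface, if the arm or the gripper's body presses on something with over 40 N, if the wrist force passes 120 N, or if a joint passes its speed limit or range.

## Working session

There is one attempt and no reset: what is moved stays moved. The work goes in short steps, Python scripts to look and compute and a tool call to move; the robot and the scene stay as the last step left them, time stands still between calls to the robot, and variables do not carry over. Pictures are saved under pics/ and viewed, at most 10 in all, crops included, and the job is handed in when it is done.

Besides the shell and the picture viewer there is one more tool, called after "Request:" as a command line: name --argument value ..., lists and objects as JSON in quotes. apply_moves: Moves the arm, as the interface text tells. Its arguments: {"type":"object","properties":{"targets":{"type":"array","items":{"type":"object","properties":{"travel":{"type":"array","items":{"type":"number"}},"roll":{"type":"number"},"jaw":{"type":"number"}}}}},"required":["targets"]}

```bash
mkdir -p pics; ls; python3 - <<'E'
from plant import ctrl
import cv2,numpy as np
np.set_printoptions(precision=4,suppress=True)
for n in("scene","top"):
    cv2.imwrite(f"pics/{n}0.png",ctrl.snapshot(n)[:,:,::-1]); c=ctrl.calibration(n); print(n,c["K"],c["extrinsics"])
print(ctrl.calibration("wrist")); o=ctrl.get_obs(); print(o)
E
```

```text
pics
scene [[437.4633   0.     316.5552]
 [  0.     437.4633 200.6998]
 [  0.       0.       1.    ]] [[-0.7866 -0.4451  0.4279 -0.0215]
 [-0.6173  0.5516 -0.561   0.9893]
 [ 0.0137 -0.7054 -0.7086  0.9108]
 [ 0.      0.      0.      1.    ]]
top [[417.7052   0.     319.215 ]
 [  0.     417.7052 197.0303]
 [  0.       0.       1.    ]] [[ 0.0203 -0.9939  0.1082  0.3805]
 [-0.9998 -0.0198  0.0056  0.3162]
 [-0.0034 -0.1082 -0.9941  1.1007]
 [ 0.      0.      0.      1.    ]]
{'K': array([[311.1371,   0.    , 319.5069],
       [  0.    , 311.1371, 199.9569],
       [  0.    ,   0.    ,   1.    ]]), 'hand_eye': array([[ 0.0003, -0.9646, -0.2636,  0.0708],
       [ 1.    ,  0.0002,  0.0005,  0.0011],
       [-0.0004, -0.2636,  0.9646, -0.1371],
       [ 0.    ,  0.    ,  0.    ,  1.    ]])}
{'clock': 0.1, 'joint_pos': array([-50.7015,  20.5862,   0.6393,  -0.0169, -70.138 , -16.5083]), 'qvel': array([ 0.0217, -0.0494,  0.1068,  0.0822, -0.0662, -0.0523]), 'tau': array([ -0.0039, -58.4163,  29.3748,   7.0155,   0.0101,  -0.0001]), 'tool_pos': array([ 0.2613, -0.6219,  0.2477]), 'orientation': array([ 179.914 ,   -0.0089, -157.2156]), 'force': array([0.1928, 0.0516, 0.2565]), 'moment': array([0.0046, 0.0537, 0.0211]), 'gripper_force': 0.0, 'opening': 0.08743504725235388}
```

View pics/scene0.png

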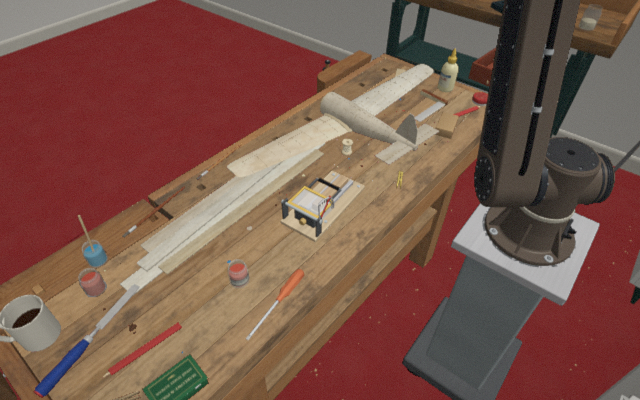

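View pics/top0.png

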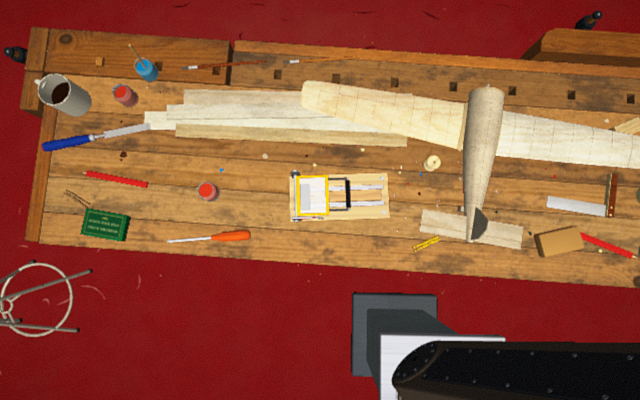

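The scene view shows the fixture at about (322,207) with its stop end towards the camera. The top view shows it at x 290–388, y 172–220, with its stop to the left (world +y), and the reel at (432,162). I'll enlarge the top view to get exact corners.

```bash
python3 - <<'E'
import cv2
a=cv2.imread("pics/top0.png")[160:230,280:400]; b=cv2.imread("pics/scene0.png")[165:245,270:370]
a=cv2.resize(a,None,fx=6.5,fy=6.5,interpolation=cv2.INTER_CUBIC)
cv2.imwrite("pics/topc.png",a)
E
```

```text
(no output)
```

View pics/topc.png

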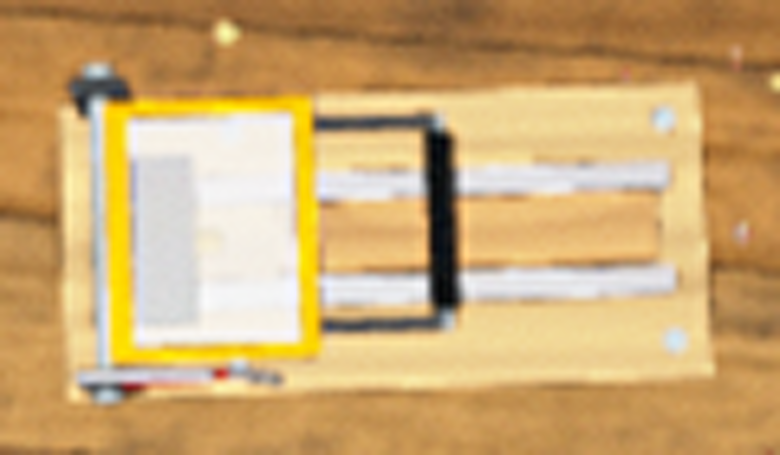

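The crop shows the base corners at about (60,105), (697,85), (713,375) and (70,400), the bar ends at (437,125) and (445,315), and the rails' rear ends at about x=672. Next I'll fit the pose.

```bash
cat > h.py <<'E'
import numpy as np
from plant import ctrl
np.set_printoptions(precision=4,suppress=True)
def ray(K,E,uv,z):
    d=E[:3,:3]@np.linalg.solve(K,[uv[0],uv[1],1]); o=E[:3,3]; return o+d*(z-o[2])/d[2]
def top(uv,z):
    c=ctrl.calibration("top"); return ray(c["K"],c["extrinsics"],uv,z)
def wristE():
    from scipy.spatial.transform import Rotation as R
    o=ctrl.get_obs(); T=np.eye(4); T[:3,:3]=R.from_euler("xyz",o["orientation"],degrees=True).as_matrix(); T[:3,3]=o["tool_pos"]
    c=ctrl.calibration("wrist"); return c["K"],T@c["hand_eye"]
def proj(K,E,p):
    q=E[:3,:3].T@(np.asarray(p)-E[:3,3]); return (K@q/q[2])[:2]
E
python3 - <<'E'
from h import *
f=lambda u,v,z: top((280+(u+.5)/6.5-.5,160+(v+.5)/6.5-.5),z)[:2]
P=np.array([f(697,85,.012),f(713,375,.012),f(70,400,.012),f(60,105,.012)])
L=np.array([[-.13,-.06],[-.13,.06],[.13,.06],[.13,-.06]])
# 2D rigid fit
A=L;B=P-P.mean(0);H=A.T@B;th=np.arctan2(H[0,1]-H[1,0],H[0,0]+H[1,1])
R=np.array([[np.cos(th),-np.sin(th)],[np.sin(th),np.cos(th)]])
print("center",P.mean(0),"yaw",np.degrees(th),"res",P-(L@R.T+P.mean(0)))
bar=(f(437,125,.068)+f(445,315,.068))/2;print("bar",bar,"pred",R@[-.02,0]+P.mean(0))
print("rail end",R.T@(f(668,175,.024)-P.mean(0)),R.T@(f(675,280,.024)-P.mean(0)))
E
```

```text
center [0.5012 0.271 ] yaw 93.20504341227593 res [[-0.0012  0.0009]
 [ 0.001   0.0008]
 [ 0.0003 -0.0012]
 [-0.     -0.0005]]
bar [0.5034 0.252 ] pred [0.5023 0.251 ]
rail end [-0.1136 -0.0209] [-0.1142  0.0213]
```

Request:
apply_moves --targets '[{"travel":[0,0,-15],"roll":6.5,"jaw":87},{"travel":[0,0,-20],"roll":6.5,"jaw":87},{"travel":[0,0,-15],"roll":6.6,"jaw":87},{"travel":[-8,20,0],"roll":0,"jaw":60},{"travel":[-16,40,0],"roll":0,"jaw":0},{"travel":[-16,40,0],"roll":0,"jaw":0},{"travel":[-16,40,0],"roll":0,"jaw":0},{"travel":[-16,40,0],"roll":0,"jaw":0},{"travel":[-16,40,0],"roll":0,"jaw":0},{"travel":[-16,40,0],"roll":0,"jaw":0}]'

```text
clock: 1.1
tool_pos: [0.3508, -0.3552, 0.2983]
orientation: [180.0, -0.0, -176.8]
force: [1.4, 0.8, -0.1]
opening: 0.0366
gripper_force: 0.0
```

Request:
apply_moves --targets '[{"travel":[-16,40,0],"roll":0,"jaw":0},{"travel":[-16,40,0],"roll":0,"jaw":0},{"travel":[-16,40,0],"roll":0,"jaw":0},{"travel":[-16,40,0],"roll":0,"jaw":0},{"travel":[-16,40,0],"roll":0,"jaw":0},{"travel":[-16,40,0],"roll":0,"jaw":0},{"travel":[-16,40,0],"roll":0,"jaw":0},{"travel":[-16,40,0],"roll":0,"jaw":0}]'

```text
clock: 1.9
tool_pos: [0.4608, -0.0284, 0.2986]
orientation: [180.0, 0.0, -176.8]
force: [0.4, -0.5, -0.6]
opening: 0.0002
gripper_force: 0.0
```

Request:
apply_moves --targets '[{"travel":[-15,40,10],"roll":0,"jaw":0},{"travel":[-16,40,15],"roll":0,"jaw":0},{"travel":[-16,37,15],"roll":0,"jaw":0},{"travel":[-10,30,10],"roll":0,"jaw":0},{"travel":[0,0,0],"roll":0,"jaw":0},{"travel":[0,0,0],"roll":0,"jaw":0}]'

```text
clock: 2.5
tool_pos: [0.5092, 0.1201, 0.2477]
orientation: [-179.9, -0.1, -176.7]
force: [-0.3, 0.2, 0.8]
opening: 0.0002
gripper_force: 0.0
```

```bash
python3 - <<'E'
from h import *; import cv2
K,E=wristE(); im=ctrl.snapshot("wrist")[:,:,::-1]
np.savez("w.npz",K=K,E=E,im=im); print(ctrl.get_obs()["tool_pos"])
C=np.array([.5012,.271]);ex=np.array([-.0558,.9984]);ey=np.array([-.9984,-.0558])
for n,a,b,z in[("rearL",-.115,-.015,.036),("corner",-.13,-.06,.012),("corner",-.13,.06,.012),("bar",-.02,0,.068)]:
    print(n,proj(K,E,[*(C+a*ex+b*ey),z]))
cv2.imwrite("pics/w1.png",im)
E
```

```text
[0.5093 0.1196 0.2483]
rearL [349.8232 193.139 ]
corner [335.2632 223.0305]
corner [336.7827 125.7547]
bar [444.1331 186.7096]
```

View pics/w1.png

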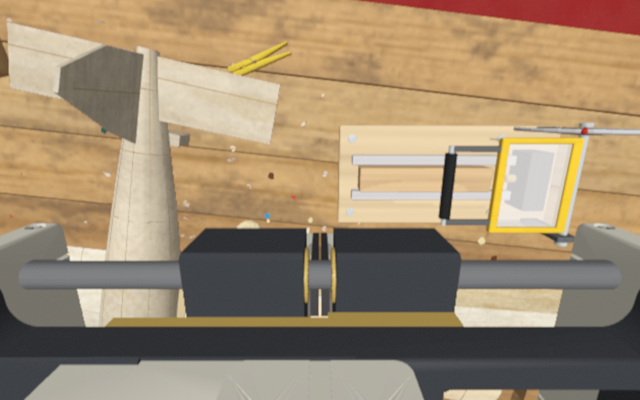

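The wrist view shows the fixture's rear corners at (340,126) and (340,221). The strip's rear end is at about (359,180) and the bar at (449,187). This puts the fixture about 4 mm further along +x than the top view does, and laterally centred. I'm descending behind the strip, fingers closed.

Request:
apply_moves --targets '[{"travel":[0,0,25],"roll":0,"jaw":0},{"travel":[0,0,40],"roll":0,"jaw":0},{"travel":[0,0,40],"roll":0,"jaw":0},{"travel":[0,0,40],"roll":0,"jaw":0},{"travel":[0,0,25],"roll":0,"jaw":0},{"travel":[0,0,18],"roll":0,"jaw":0},{"travel":[0,0,10],"roll":0,"jaw":0},{"travel":[0,0,6],"roll":0,"jaw":0},{"travel":[0,0,0],"roll":0,"jaw":0},{"travel":[0,0,0],"roll":0,"jaw":0}]'

```text
clock: 3.55
tool_pos: [0.5101, 0.1198, 0.0455]
orientation: [180.0, 0.1, -176.8]
force: [0.3, 0.1, -0.0]
opening: 0.0008
gripper_force: 0.0
```

```bash
python3 - <<'E'
from h import *; import cv2
o=ctrl.get_obs();print(o["tool_pos"],o["force"])
K,E=wristE(); im=ctrl.snapshot("wrist")[:,:,::-1]
cv2.imwrite("pics/w2.png",im)
E
```

```text
[0.5101 0.1198 0.0455] [ 0.3165  0.1225 -0.0496]
```

View pics/w2.png

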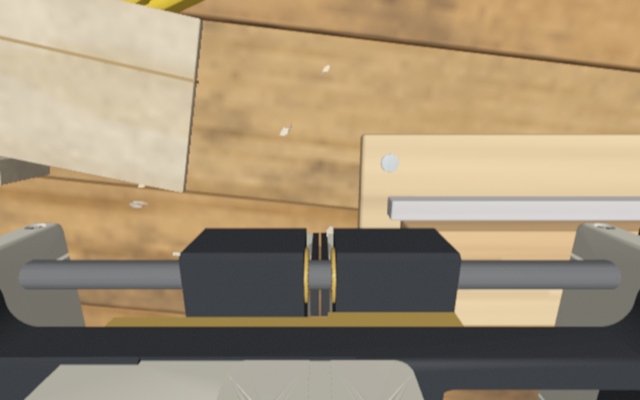

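The base corner is at (362,135) and the rail end at (389,208), so the TCP is at fixture x of about -153 mm with y of about 0. The push starts now.

Request:
apply_moves --targets '[{"travel":[0,4,1],"roll":0,"jaw":0},{"travel":[0,4,1],"roll":0,"jaw":0},{"travel":[0,4,0],"roll":0,"jaw":0},{"travel":[0,4,0],"roll":0,"jaw":0},{"travel":[0,4,0],"roll":0,"jaw":0},{"travel":[0,4,0],"roll":0,"jaw":0},{"travel":[0,4,0],"roll":0,"jaw":0},{"travel":[0,0,0],"roll":0,"jaw":0}]'

```text
clock: 4.4
tool_pos: [0.508, 0.1482, 0.0425]
orientation: [180.0, 0.0, -176.8]
force: [-0.3, -0.9, 0.2]
opening: 0.0001
gripper_force: 0.0
```

Request:
apply_moves --targets '[{"travel":[0,3,0],"roll":0,"jaw":0},{"travel":[0,3,0],"roll":0,"jaw":0},{"travel":[0,3,0],"roll":0,"jaw":0},{"travel":[0,0,0],"roll":0,"jaw":0}]'

```text
clock: 4.8
tool_pos: [0.5076, 0.157, 0.0426]
orientation: [180.0, 0.0, -176.8]
force: [-0.8, -0.8, -1.2]
opening: 0.0006
gripper_force: 0.0
```

Request:
apply_moves --targets '[{"travel":[0,3,0],"roll":0,"jaw":0},{"travel":[0,3,0],"roll":0,"jaw":0},{"travel":[0,3,0],"roll":0,"jaw":0},{"travel":[0,0,0],"roll":0,"jaw":0},{"travel":[0,0,0],"roll":0,"jaw":0}]'

```text
clock: 5.3
tool_pos: [0.507, 0.1657, 0.0425]
orientation: [180.0, -0.0, -176.8]
force: [0.2, 0.4, -0.5]
opening: 0.0005
gripper_force: 0.0
```

Request:
apply_moves --targets '[{"travel":[0,2,0],"roll":0,"jaw":0},{"travel":[0,2,0],"roll":0,"jaw":0},{"travel":[0,0,0],"roll":0,"jaw":0},{"travel":[0,0,0],"roll":0,"jaw":0}]'

```text
clock: 5.7
tool_pos: [0.5068, 0.1697, 0.0426]
orientation: [180.0, 0.0, -176.8]
force: [-0.6, -0.8, 0.1]
opening: 0.0008
gripper_force: 0.0
```

Request:
apply_moves --targets '[{"travel":[0,2,0],"roll":0,"jaw":0},{"travel":[0,2,0],"roll":0,"jaw":0},{"travel":[0,0,0],"roll":0,"jaw":0},{"travel":[0,0,0],"roll":0,"jaw":0}]'

```text
clock: 6.1
tool_pos: [0.5063, 0.1733, 0.0425]
orientation: [-180.0, -0.0, -176.8]
force: [-0.8, -3.3, 2.4]
opening: 0.0003
gripper_force: 1.4
```

Request:
apply_moves --targets '[{"travel":[0,2,0],"roll":0,"jaw":0},{"travel":[0,1,0],"roll":0,"jaw":0},{"travel":[0,0,0],"roll":0,"jaw":0},{"travel":[0,0,0],"roll":0,"jaw":0}]'

```text
clock: 6.5
tool_pos: [0.5062, 0.1764, 0.0425]
orientation: [-180.0, -0.0, -176.8]
force: [0.5, -4.9, 2.1]
opening: 0.0002
gripper_force: 2.4
```

Request:
apply_moves --targets '[{"travel":[0,1,0],"roll":0,"jaw":0},{"travel":[0,1,0],"roll":0,"jaw":0},{"travel":[0,0,0],"roll":0,"jaw":0},{"travel":[0,0,0],"roll":0,"jaw":0}]'

```text
clock: 6.9
tool_pos: [0.5061, 0.1784, 0.0425]
orientation: [-180.0, -0.0, -176.8]
force: [0.9, -4.7, 1.7]
opening: 0.0004
gripper_force: 2.5
```

Request:
apply_moves --targets '[{"travel":[0,1,0],"roll":0,"jaw":0},{"travel":[0,1,0],"roll":0,"jaw":0},{"travel":[0,0,0],"roll":0,"jaw":0},{"travel":[0,0,0],"roll":0,"jaw":0}]'

```text
clock: 7.3
tool_pos: [0.506, 0.1803, 0.0425]
orientation: [-180.0, -0.0, -176.8]
force: [0.5, -5.5, 1.7]
opening: 0.0003
gripper_force: 2.8
```

Request:
apply_moves --targets '[{"travel":[0,1,0],"roll":0,"jaw":0},{"travel":[0,1,0],"roll":0,"jaw":0},{"travel":[0,0,0],"roll":0,"jaw":0},{"travel":[0,0,0],"roll":0,"jaw":0}]'

```text
clock: 7.7
tool_pos: [0.5058, 0.1818, 0.0426]
orientation: [-179.9, -0.0, -176.8]
force: [1.1, -8.4, 4.0]
opening: 0.0004
gripper_force: 4.1
```

Request:
apply_moves --targets '[{"travel":[0,1,0],"roll":0,"jaw":0},{"travel":[0,0,0],"roll":0,"jaw":0},{"travel":[0,0,0],"roll":0,"jaw":0}]'

```text
clock: 8.0
tool_pos: [0.5056, 0.1819, 0.0425]
orientation: [-179.9, -0.1, -176.8]
force: [2.6, -12.3, 4.4]
opening: 0.0008
gripper_force: 6.4
```

Request:
apply_moves --targets '[{"travel":[0,1,0],"roll":0,"jaw":0},{"travel":[0,0,0],"roll":0,"jaw":0},{"travel":[0,0,0],"roll":0,"jaw":0},{"travel":[0,0,0],"roll":0,"jaw":0},{"travel":[0,0,0],"roll":0,"jaw":0},{"travel":[0,0,0],"roll":0,"jaw":0},{"travel":[0,0,0],"roll":0,"jaw":0},{"travel":[0,0,0],"roll":0,"jaw":0},{"travel":[0,0,0],"roll":0,"jaw":0},{"travel":[0,0,0],"roll":0,"jaw":0}]'

```text
clock: 9.0
tool_pos: [0.5054, 0.1819, 0.0425]
orientation: [-179.8, -0.1, -176.8]
force: [3.7, -16.9, 5.5]
opening: 0.0005
gripper_force: 8.6
```

```bash
python3 - <<'E'
from h import *; import cv2
a=ctrl.snapshot("top")[:,:,::-1][160:230,280:400]; b=ctrl.snapshot("scene")[:,:,::-1][155:245,270:390]
r=lambda i:cv2.resize(i,(780,int(i.shape[0]*780/120)),interpolation=cv2.INTER_CUBIC)
cv2.imwrite("pics/c2.png",cv2.resize(np.vstack([r(a),r(b)]),(585,780*160//120*585//780))[:600])
o=ctrl.get_obs();print(o["tool_pos"],o["force"])
E
```

```text
[0.5054 0.1819 0.0425] [  3.3528 -17.0648   5.1191]
```

View pics/c2.png

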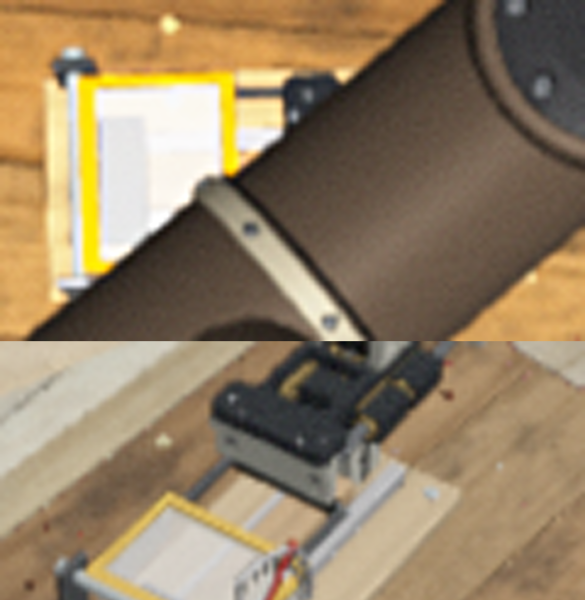

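The guard is level and undisturbed, and the gripper body is clear above the bar. The strip runs under the frame (about (260,510)) against a hard stop at 17 N. I'll hold it longer, then back off.

Request:
apply_moves --targets '[{"travel":[0,0,0],"roll":0,"jaw":0},{"travel":[0,0,0],"roll":0,"jaw":0},{"travel":[0,0,0],"roll":0,"jaw":0},{"travel":[0,0,0],"roll":0,"jaw":0},{"travel":[0,0,0],"roll":0,"jaw":0},{"travel":[0,0,0],"roll":0,"jaw":0},{"travel":[0,0,0],"roll":0,"jaw":0},{"travel":[0,0,0],"roll":0,"jaw":0},{"travel":[0,0,0],"roll":0,"jaw":0},{"travel":[0,0,0],"roll":0,"jaw":0}]'

```text
clock: 10.1
tool_pos: [0.5054, 0.1819, 0.0425]
orientation: [-179.8, -0.1, -176.8]
force: [3.6, -16.7, 6.1]
opening: 0.0004
gripper_force: 8.6
```

Request:
apply_moves --targets '[{"travel":[0,0,0],"roll":0,"jaw":0},{"travel":[0,0,0],"roll":0,"jaw":0},{"travel":[0,0,0],"roll":0,"jaw":0},{"travel":[0,0,0],"roll":0,"jaw":0},{"travel":[0,0,0],"roll":0,"jaw":0},{"travel":[0,0,0],"roll":0,"jaw":0},{"travel":[0,-2,0],"roll":0,"jaw":0},{"travel":[0,-4,0],"roll":0,"jaw":0},{"travel":[0,-5,0],"roll":0,"jaw":0},{"travel":[0,-5,0],"roll":0,"jaw":0}]'

```text
clock: 11.1
tool_pos: [0.5071, 0.169, 0.0426]
orientation: [179.9, 0.1, -176.8]
force: [0.4, -0.1, -0.0]
opening: 0.0004
gripper_force: 0.0
```

Request:
apply_moves --targets '[{"travel":[0,-8,0],"roll":0,"jaw":0},{"travel":[0,-10,0],"roll":0,"jaw":0},{"travel":[0,-8,-10],"roll":0,"jaw":0},{"travel":[0,0,-30],"roll":0,"jaw":0},{"travel":[0,0,-40],"roll":0,"jaw":30},{"travel":[0,0,-40],"roll":0,"jaw":36},{"travel":[0,0,-20],"roll":0,"jaw":36},{"travel":[0,0,-5],"roll":0,"jaw":36},{"travel":[0,0,0],"roll":0,"jaw":36}]'

```text
clock: 12.0
tool_pos: [0.5085, 0.1425, 0.1888]
orientation: [179.9, 0.1, -176.8]
force: [-0.4, 0.3, -1.1]
opening: 0.0336
gripper_force: 0.0
```

```bash
python3 - <<'E'
from h import *; import cv2
K,E=wristE(); im=ctrl.snapshot("wrist")[:,:,::-1]
np.savez("w3.npz",K=K,E=E); cv2.imwrite("pics/w3.png",cv2.resize(im[60:300,320:640],(800,600),interpolation=cv2.INTER_CUBIC)); print(ctrl.get_obs()["tool_pos"])
E
```

```text
[0.508  0.1423 0.1876]
```

View pics/w3.png

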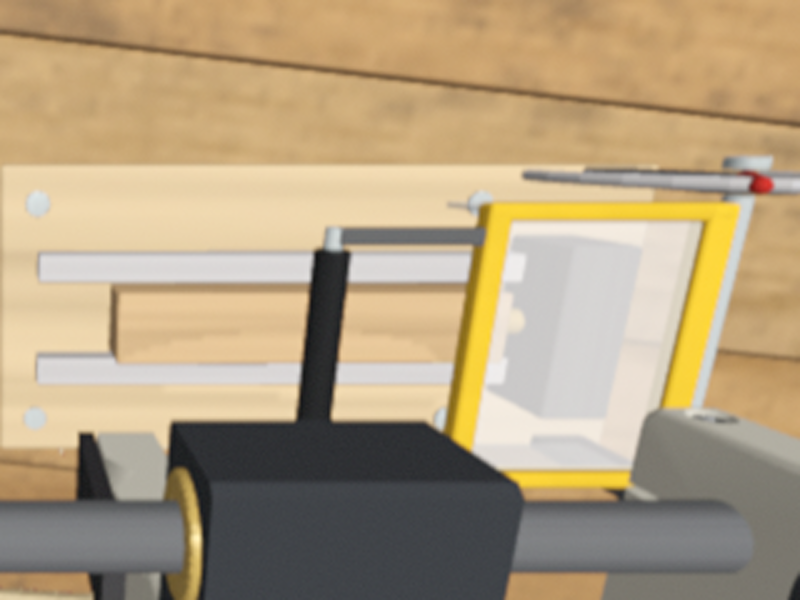

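The strip lies in the channel with its rear end at crop (115,325), pushed back as expected. The guard is down, with the bar's axis running from (332,250) to (314,415).

```bash
python3 - <<'E'
from h import *
d=np.load("w3.npz");K,E=d["K"],d["E"]
f=lambda u,v,z: ray(K,E,(320+(u+.5)/2.5-.5,60+(v+.5)/2.5-.5),z)[:2]
ex=np.array([-.0558,.9984]);ey=np.array([-.9984,-.0558]);t=np.array([.508,.1423])
for n,u,v,z in[("bar+y end",332,250,.068),("bar low",314,415,.068),("base corner",0,166,.012),("rail",38,265,.024),("rail",37,368,.024),("strip",113,287,.036),("strip",118,362,.036),("frame",484,205,.068)]:
    p=f(u,v,z)-t; print(n,p@ex*1e3,p@ey*1e3)
E
```

```text
bar+y end 111.99488074803108 34.59612493869498
bar low 112.24560727153178 -23.57706028405353
base corner 1.8396155402002978 59.80059616772626
rail 16.654653573486083 22.57304493395685
rail 16.792697033979948 -19.415557895965843
strip 44.498686192301285 16.111351648746297
strip 47.57716857653483 -13.41470419012511
frame 160.10278285165788 49.32402533019419
```

Request:
apply_moves --targets '[{"travel":[0,20,0],"roll":0,"jaw":36},{"travel":[0,35,0],"roll":0,"jaw":36},{"travel":[0,35,0],"roll":0,"jaw":36},{"travel":[0,22,0],"roll":0,"jaw":36},{"travel":[0,0,20],"roll":0,"jaw":36},{"travel":[0,0,25],"roll":0,"jaw":36},{"travel":[0,0,10],"roll":0,"jaw":36},{"travel":[0,0,0],"roll":0,"jaw":36},{"travel":[0,0,0],"roll":0,"jaw":36}]'

```text
clock: 12.95
tool_pos: [0.5022, 0.2542, 0.1326]
orientation: [-180.0, -0.0, -176.8]
force: [0.7, 0.5, 1.2]
opening: 0.0359
gripper_force: 0.0
```

Request:
apply_moves --targets '[{"travel":[0,0,10],"roll":0,"jaw":36},{"travel":[0,0,15],"roll":0,"jaw":36},{"travel":[0,0,15],"roll":0,"jaw":36},{"travel":[0,0,12],"roll":0,"jaw":36},{"travel":[0,0,7],"roll":0,"jaw":36},{"travel":[0,0,0],"roll":0,"jaw":36},{"travel":[0,0,0],"roll":0,"jaw":36}]'

```text
clock: 13.65
tool_pos: [0.5023, 0.2547, 0.0739]
orientation: [180.0, 0.0, -176.8]
force: [-0.2, 0.4, 0.3]
opening: 0.036
gripper_force: 0.0
```

Now I'll close on the bar.

Request:
apply_moves --targets '[{"travel":[0,0,0],"roll":0,"jaw":20},{"travel":[0,0,0],"roll":0,"jaw":14},{"travel":[0,0,0],"roll":0,"jaw":8},{"travel":[0,0,0],"roll":0,"jaw":4},{"travel":[0,0,0],"roll":0,"jaw":4},{"travel":[0,0,0],"roll":0,"jaw":4},{"travel":[0,0,0],"roll":0,"jaw":4},{"travel":[0,0,0],"roll":0,"jaw":4}]'

```text
clock: 14.45
tool_pos: [0.502, 0.2528, 0.0736]
orientation: [-179.9, -0.0, -176.8]
force: [2.8, -6.4, 1.7]
opening: 0.0111
gripper_force: 30.0
```

Request:
apply_moves --targets '[{"travel":[0,-2,0],"roll":0,"jaw":4},{"travel":[0,0.2,-5.7],"roll":0,"jaw":4},{"travel":[0,0.3,-5.6],"roll":0,"jaw":4},{"travel":[0,0.6,-5.6],"roll":0,"jaw":4},{"travel":[0,0.9,-5.6],"roll":0,"jaw":4},{"travel":[0,1.1,-5.6],"roll":0,"jaw":4},{"travel":[0,1.4,-5.5],"roll":0,"jaw":4},{"travel":[0,1.6,-5.4],"roll":0,"jaw":4},{"travel":[0,1.8,-5.4],"roll":0,"jaw":4},{"travel":[0,0,0],"roll":0,"jaw":4}]'

```text
clock: 15.45
tool_pos: [0.5017, 0.2605, 0.1187]
orientation: [180.0, 0.0, -176.8]
force: [1.9, -1.5, -1.7]
opening: 0.0108
gripper_force: 30.0
```

Request:
apply_moves --targets '[{"travel":[0,2.1,-5.3],"roll":0,"jaw":4},{"travel":[0,2.3,-5.2],"roll":0,"jaw":4},{"travel":[0,2.5,-5.1],"roll":0,"jaw":4},{"travel":[0,2.7,-5.0],"roll":0,"jaw":4},{"travel":[0,2.9,-4.8],"roll":0,"jaw":4},{"travel":[0,3.2,-4.7],"roll":0,"jaw":4},{"travel":[0,3.4,-4.6],"roll":0,"jaw":4},{"travel":[0,3.6,-4.4],"roll":0,"jaw":4},{"travel":[0,0,0],"roll":0,"jaw":4}]'

```text
clock: 16.35
tool_pos: [0.5004, 0.2833, 0.1577]
orientation: [-180.0, 0.0, -176.8]
force: [2.2, -5.2, 1.2]
opening: 0.0108
gripper_force: 30.0
```

Request:
apply_moves --targets '[{"travel":[0,3.8,-4.3],"roll":0,"jaw":4},{"travel":[0,3.9,-4.1],"roll":0,"jaw":4},{"travel":[0,4.1,-3.9],"roll":0,"jaw":4},{"travel":[0,4.3,-3.8],"roll":0,"jaw":4},{"travel":[0,0,0],"roll":0,"jaw":4},{"travel":[0,0,0],"roll":0,"jaw":4},{"travel":[0,0,0],"roll":0,"jaw":4},{"travel":[0,0,0],"roll":0,"jaw":4}]'

```text
clock: 17.15
tool_pos: [0.4996, 0.2985, 0.1731]
orientation: [-180.0, -0.0, -176.8]
force: [1.7, -5.4, 2.8]
opening: 0.0109
gripper_force: 30.0
```

```bash
python3 - <<'E'
from h import *; import cv2
o=ctrl.get_obs();print(o["tool_pos"],o["force"],o["opening"],o["gripper_force"])
a=ctrl.snapshot("wrist")[:,:,::-1]; b=ctrl.snapshot("scene")[:,:,::-1][135:245,260:390]
cv2.imwrite("pics/s1.png",cv2.resize(b,None,fx=5,fy=5,interpolation=cv2.INTER_CUBIC)); cv2.imwrite("pics/w4.png",a)
E
```

```text
[0.4996 0.2985 0.1731] [ 1.6939 -5.4119  2.7661] 0.010851027849129748 29.992968142032623
```

View pics/w4.png

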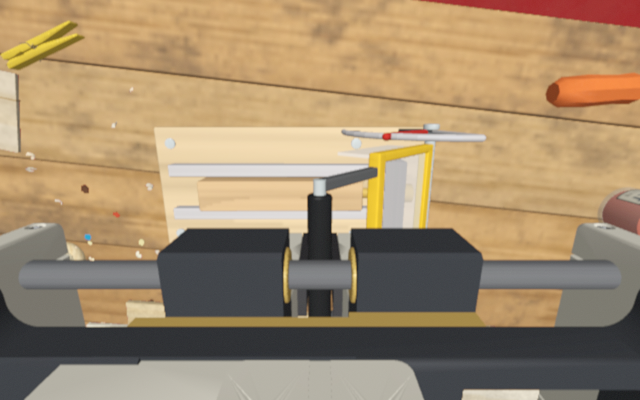

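View pics/s1.png

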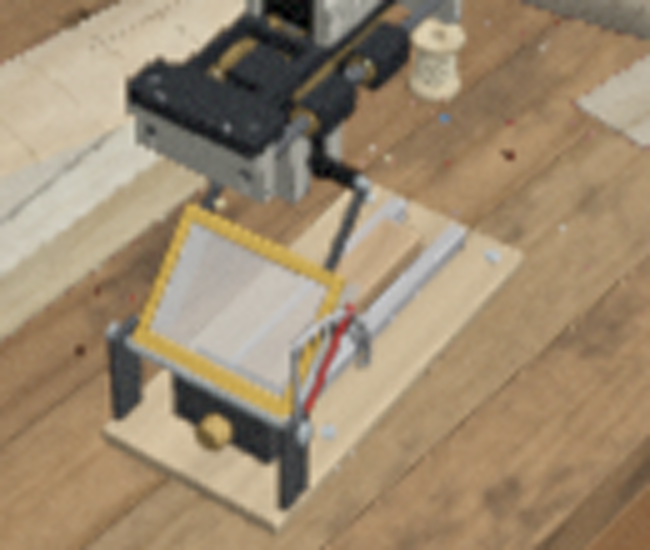

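The guard's frame edge (290,410)→(342,288) is parallel to the red line (308,408)→(350,312). The chord from the grasp point gives 49.8–49.9°. The bar is held centrally between the fingers, the strip is in its channel, and the reel and peg are untouched. I'll settle for a moment and hand in.

Request:
apply_moves --targets '[{"travel":[0,0,0],"roll":0,"jaw":4},{"travel":[0,0,0],"roll":0,"jaw":4},{"travel":[0,0,0],"roll":0,"jaw":4},{"travel":[0,0,0],"roll":0,"jaw":4},{"travel":[0,0,0],"roll":0,"jaw":4},{"travel":[0,0,0],"roll":0,"jaw":4},{"travel":[0,0,0],"roll":0,"jaw":4},{"travel":[0,0,0],"roll":0,"jaw":4}]'

```text
clock: 18.05
tool_pos: [0.4996, 0.2985, 0.1731]
orientation: [-180.0, -0.0, -176.8]
force: [1.1, -5.3, 2.0]
opening: 0.0107
gripper_force: 30.0
```

```bash
python3 -c "
from plant import ctrl
print(ctrl.get_obs()['tool_pos']); print(ctrl.close_job())"
```

```text
[0.49956885 0.29847348 0.1730762 ]
the job is handed in; nothing more can be done
None
```

The job is handed in at 18 s (result not shown): I pushed the strip against the stop at about 17 N for over two seconds, let it go in its channel, and finished holding the guard steady by its bar at about 50° (49.8–49.9° by my measurements), without touching the reel, peg or jar.

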